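Check lock caps, set loose ones aside for rework

ROBOT

A 7-joint arm with a two-finger parallel gripper is mounted at the origin on the work surface. World frame = base frame: x ahead of the robot, y to its left, z up, the work surface at z = 0. Lengths are in m, angles in rad, forces in N, time in s.
With the tool pointing down it reaches from about 0.4 to 0.85 m from the base axis. Payload 10.4 kg.
Tool frame: the origin (TCP) lies on the centre line of the jaws, within the pads' length; the fingertips stand 17 mm ahead of it and the grasp point (between the pads) lies 2 mm behind it (manip.tcp_to_tips is the distance from the TCP to the fingertips, in m); z points along the fingers, x is the direction in which the jaws open and shut, and the axes are right-handed (so a half turn about z gives the same grasp; the last joint's range is limited). The gripper opens to 85 mm and grips with 20 to 120 N. Pads are 22 mm wide; open, the fingers measure 114 mm over their backs; the gripper's body (76 mm by 85 mm) begins 54 mm behind the grasp point. The pads swing forward as they close: fully open they stand 13 mm farther back than shut.
Start: joints at [-0.023, 0.332, -0.065, 1.46, 0.022, 1.35, -0.088], TCP at [0.625, 0, 0.248] pointing down, gripper open.
Joint ranges: [-2.6, 2.6], [-0.5, 2.12], [-1.47, 1.34], [0.16, 2.42], [-1.27, 4.41], [0.06, 2.06], [-2.6, 2.6]. Speed limits (rad/s): [2.22, 2.22, 2.79, 2.79, 3.14, 3.14, 3.14].

INTERFACE

Orientations are given as a unit quaternion [x, y, z, w].
In Python, from workcell import manip gives the robot as it stands.
- The arm moves only by the shell command python3 -m pendant 'ROWS' [FORCE]. ROWS is JSON, a list of rows, each a list of 3 entries, a list of its own where there are three numbers: the shift along the world's x, y, z in cm, then the turn, a rotation vector about the world's x, y, z in degrees, then the closure in counts, from 0 (fully open) to 255 (shut). A call has 1 to 12 rows; each row shifts and turns the pose as measured when the row begins; what a row does not reach is not made up. A row lasts 1/8 s, in which the tool goes at most 62.5 mm and 10.7 degrees, less where a joint would pass 70% of its speed; a pose out of reach is approached as far as the arm can. A call is refused whole if a number of a shift passes 6.25 or a number of a turn 10.7, either way. A call with a gripper value outside its range is refused whole. The fingers move at their own pace and stop on an object; FORCE is the grip in N (left out, the last holds). Time passes only in rows, so rows that do not move let the fingers close. It gives the time, the measured TCP pose, the force and the opening at its end, in the units of the state.
- manip.get_obs(): the state, without advancing time (a new reading comes with each control period).
- manip.camera(name): name is "scene" or "side" or "wrist"; returns a dict with "pixels" (384x512x3 uint8, red, green, blue), "range_z" (384x512 float32, m along the optical axis (not along the pixel's ray), 0 where there is no reading), "K" (3x3 intrinsics, pixels), "origin" and "rotation" of the camera in the world; the wrist camera has in their place "hand_eye" (4x4, takes a point from camera to tool coordinates, whose origin is the TCP and whose axes are the tool frame's). Camera axes: x right, y down, z forward; pixel columns grow to the right and rows downward; lengths in m; the calibration is good to about 2 mm. A picture is of the moment at which its call begins: read the wrist's pose just before it.
- manip.hand_in(): hands the job in, once; it reports no verdict.
The state is a dict: "clock": time; "joint_pos": joint angles; "joint_velocities": joint speeds; "tau": joint torques, N m; "position": TCP position; "ee_rot": TCP orientation; "ft_force": force on the tool from outside, world axes, zero at the start; "torque": the same for the moment, N m; "grip_width": opening from 0.0 (shut) to 1.0 (fully open).
Only numpy, scipy, OpenCV 4.12 (cv2) and the standard library are available. Lean on these libraries where they do the work, as an engineer would, in place of code of your own. Each camera call takes 0.05 s, during which the arm holds its last target.

TASK

Try the black cap of each of the three cylinder locks in the socket rack with a gentle clockwise twist (seen from above) of about 30 degrees while the lock is still in its pocket: a sound cap springs most of the way back when let go, a loose one stays where it was turned. Stand every lock whose cap is loose upright in the empty rework tray, leave every sound one in its pocket, and leave everything else where it is.

Things in the scene. Friction and masses are not known exactly. Their poses are not given: they have to be found in the camera images.
- lock_a_cap (a point): One of three like cylinder locks, 71 mm tall, 200 g: square steel foot 40 x 40 x 9 mm, dark barrel 30 mm across, black knurled cap 34 mm across, 24 mm high, steel face with key slot and index tick. Point: centre of the cap on the lock's axis, 59 mm above the underside; z up, x and y along the foot's sides. Starts in any of the rack's pockets; can be carried by the cap.
- cap_a (a joint): Angle of lock_a's cap on its barrel, rad: 0 to 0.05 at the start, grows clockwise from above, stops at 0 and 1.1. A loose cap has slight drag (0.03 N m) and stays where left. A sound cap winds a spring (0.08 N m friction plus 0.5 N m per rad); let go from 0.5 it returns to about 0.16 and rests there; past 0.8 it is damaged.
- lock_b_cap (a point): One of three like cylinder locks, 71 mm tall, 200 g: square steel foot 40 x 40 x 9 mm, dark barrel 30 mm across, black knurled cap 34 mm across, 24 mm high, steel face with key slot and index tick. Point: centre of the cap on the lock's axis, 59 mm above the underside; z up, x and y along the foot's sides. Starts in any of the rack's pockets; can be carried by the cap.
- cap_b (a joint): Angle of lock_b's cap on its barrel, rad: 0 to 0.05 at the start, grows clockwise from above, stops at 0 and 1.1. A loose cap has slight drag (0.03 N m) and stays where left. A sound cap winds a spring (0.08 N m friction plus 0.5 N m per rad); let go from 0.5 it returns to about 0.16 and rests there; past 0.8 it is damaged.
- lock_c_cap (a point): One of three like cylinder locks, 71 mm tall, 200 g: square steel foot 40 x 40 x 9 mm, dark barrel 30 mm across, black knurled cap 34 mm across, 24 mm high, steel face with key slot and index tick. Point: centre of the cap on the lock's axis, 59 mm above the underside; z up, x and y along the foot's sides. Starts in any of the rack's pockets; can be carried by the cap.
- cap_c (a joint): Angle of lock_c's cap on its barrel, rad: 0 to 0.05 at the start, grows clockwise from above, stops at 0 and 1.1. A loose cap has slight drag (0.03 N m) and stays where left. A sound cap winds a spring (0.08 N m friction plus 0.5 N m per rad); let go from 0.5 it returns to about 0.16 and rests there; past 0.8 it is damaged.
- rack_mid (a point): Aluminium socket rack bolted to the cart, 80 x 320 (its y) x 22 mm. Point: centre of its top face; z up. Four square pockets 43 mm wide, 10 mm deep, at y = -120, -40, 40, 120 mm: three hold locks and keep their feet from turning (undersides 12 mm above the cart), one holds the blanking plug.
- tray_in (a point): Rework tray: empty open dark steel tray fixed to the cart left or right of the rack, outside 190 (its x) x 140 (its y) x 30 mm high, walls and floor 4 mm. Point: centre of its inner floor; z up.
- plug: Bystander: plain steel blanking plug in one of the rack's pockets: square foot 40 x 40 x 9 mm and a bare stub 20 mm across, only 25 mm tall overall; no cap. Origin at the centre of its underside.
- blank_1: Bystander: orange plastic key blank lying on the cart, 68 mm long, 25 mm wide at the bow, 5 mm thick. Origin on its underside.
- blank_2: Bystander: second orange plastic key blank lying on the cart, 68 mm long, 25 mm wide at the bow, 5 mm thick. Origin on its underside.
- ring: Bystander: brass retaining ring lying flat, 42 mm across, 6 mm high. Origin at the centre of its underside.
- driver: Bystander: screwdriver lying on the cart beyond the rack, 170 mm long. Origin on its underside.
- grease: Bystander: small closed white jar with black lid, 52 mm across, 50 mm high. Origin at the centre of its underside.
There are look-alikes about, which are no part of the job. Leave any green or pink look-alike of the part that bears lock_b_cap alone.

How it is judged:
By the outcome, as a careful person would: the job done as asked, in the order asked, and still so for the second after the job is handed in, with the robot touching nothing.
It also fails if it takes over 67 s, if anything falls off the work surface, if the arm or the gripper's body presses on something with over 40 N, if the wrist force passes 120 N, or if a joint passes its speed limit or range.

## Working session

There is one attempt and no reset: what is moved stays moved. The work goes in short steps, Python scripts to look and compute and a shell command to move; the robot and the scene stay as the last step left them, time stands still between calls to the robot, and variables do not carry over. Pictures are saved under pics/ and viewed, and the job is handed in when it is done.

```bash
ls; mkdir -p pics
cat > h.py <<'E'
import numpy as np, cv2, json
from workcell import manip
from scipy.spatial.transform import Rotation as R
def snap(name,fn=None):
    o=manip.get_obs(); c=manip.camera(name)
    if fn: cv2.imwrite('pics/'+fn+'.png',c['pixels'][:,:,::-1])
    if name=='wrist':
        T=np.eye(4);T[:3,:3]=R.from_quat(o['ee_rot']).as_matrix();T[:3,3]=o['position']
        T=T@np.array(c['hand_eye']); c['rotation']=T[:3,:3];c['origin']=T[:3,3]
    return c
def ray(c,u,v,z):
    K=np.array(c['K']);d=np.array(c['rotation'])@np.linalg.inv(K)@np.array([u,v,1.]);o=np.array(c['origin'])
    return o+d*(z-o[2])/d[2]
def pts(c):
    K=np.array(c['K']);Z=c['range_z'];v,u=np.mgrid[:Z.shape[0],:Z.shape[1]]
    P=np.stack([(u-K[0,2])/K[0,0]*Z,(v-K[1,2])/K[1,1]*Z,Z],-1)
    return P@np.array(c['rotation']).T+np.array(c['origin'])
E
python3 - <<'E'
from h import *
o=manip.get_obs();print(o)
for n in ['scene','side','wrist']:
    c=snap(n,n+'0');print(n,c['K'],c['origin'],c['rotation'])
E
```

```text
pics
{'clock': 0.0, 'joint_pos': array([-0.02262297,  0.33289405, -0.06469009,  1.46094577,  0.02158072,
        1.34986348, -0.08851864]), 'joint_velocities': array([-0.00278169,  0.00128887, -0.00127237, -0.00283421, -0.00040102,
        0.00037012,  0.00021414]), 'tau': array([ 4.98105128e-04, -6.25449800e+01,  4.97091911e-02, -3.91610491e+01,
        1.63588714e-02,  9.83294769e-03, -6.01235030e-06]), 'position': array([6.24657568e-01, 1.11409224e-05, 2.47499887e-01]), 'ee_rot': array([ 9.99999749e-01,  5.89941733e-06, -7.07658443e-04,  2.42325643e-05]), 'ft_force': array([ 0.29538562, -0.35468685,  0.36708622]), 'torque': array([-0.02510629, -0.02511533,  0.00979289]), 'grip_width': 0.9991113936426814}
scene [[437.16580745   0.         252.45449477]
 [  0.         437.16580745 199.87101832]
 [  0.           0.           1.        ]] [1.08620199 0.69245777 0.78851288] [ 0.28737691  0.85502973 -0.40547136 -0.1480934 ]
side [[395.51355388   0.         257.29676224]
 [  0.         395.51355388 196.64901082]
 [  0.           0.           1.        ]] [0.17554235 0.54944228 0.80270577] [-0.27165228  0.88812512 -0.35722305  0.09914886]
wrist [[324.15885367   0.         254.32517903]
 [  0.         324.15885367 191.71231904]
 [  0.           0.           1.        ]] [0.62505135 0.07621564 0.37128373] [[ 9.99998216e-01  1.66507115e-03 -8.91862144e-04]
 [ 1.32405065e-03 -9.54654406e-01 -2.97713304e-01]
 [-1.34713396e-03  2.97711592e-01 -9.54654908e-01]]
```

Run:
```python
s=open('h.py').read()
s=s.replace("    return c\ndef ray","    else: c['rotation']=R.from_quat(c['rotation']).as_matrix()\n    return c\ndef ray")
open('h.py','w').write(s)
```

```text
(no output)
```

View pics/scene0.png

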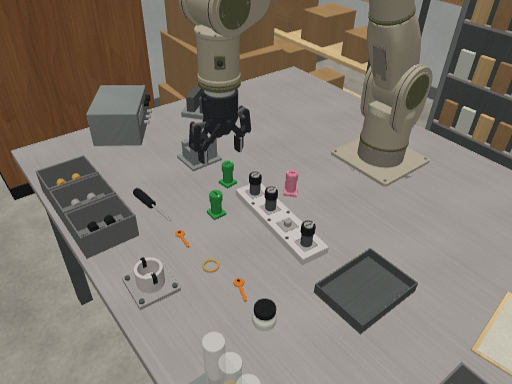

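View pics/side0.png

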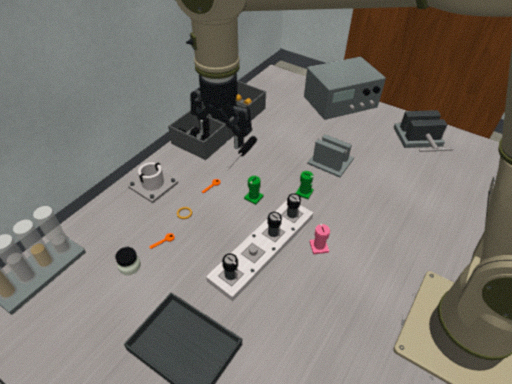

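View pics/wrist0.png

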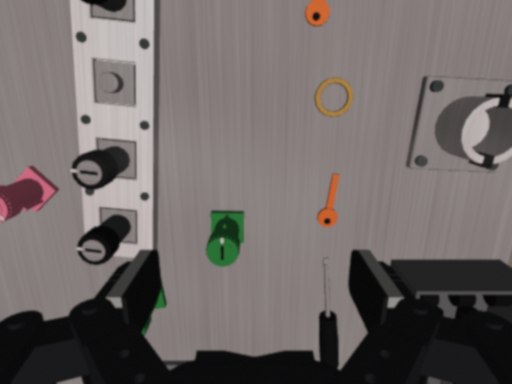

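Scene view: the three black-capped locks stand in the rack at (255,183), (271,198) and (308,234), with the plug at (288,222). The look-alikes are green at (228,173) and (216,204) and pink at (291,182), and none of them are in the rack. The tray is at (366,288). Next I measure positions.

Run:
```python
from h import *
for n in ['scene','side']:
    c=snap(n); P=pts(c); Z=P[...,2]; px=c['pixels'].astype(int)
    roi=(P[...,0]>0.25)&(P[...,0]<0.9)&(abs(P[...,1])<0.6)
    # rack top: z ~22mm bright
    m=(roi&(abs(Z-.022)<.006)&(px.min(-1)>150)).astype(np.uint8)
    k,l,s,ce=cv2.connectedComponentsWithStats(m)
    i=1+np.argmax(s[1:,4]); q=P[l==i][:,:2]
    rect=cv2.minAreaRect((q*1000).astype(np.float32)); print(n,'rack',rect,np.median(P[l==i][:,2]))
    # lock tops
    m=(roi&(Z>.06)&(Z<.095)&(px.max(-1)-px.min(-1)<40)).astype(np.uint8)
    k,l,s,ce=cv2.connectedComponentsWithStats(m)
    for i in range(1,k):
        if s[i,4]>40:
            q=P[l==i]; print(' cap',s[i,4],ce[i].round(),(q.min(0)*1000).round(),(q.max(0)*1000).round(),((q.min(0)+q.max(0))*500).round())
    # tray: dark
    m=(roi&(Z>-.005)&(Z<.034)&(px.max(-1)<90)&(px.max(-1)-px.min(-1)<25)).astype(np.uint8)
    k,l,s,ce=cv2.connectedComponentsWithStats(m)
    i=1+np.argmax(s[1:,4]); q=P[l==i]
    print(' tray',ce[i],cv2.minAreaRect((q[:,:2]*1000).astype(np.float32)),np.percentile(q[:,2],[5,50,95]))
    s2=c['pixels'][:,:,::-1]
    box=(200,150,360,270) if n=='scene' else (195,170,345,300)
    cv2.imwrite(f'pics/z_{n}.png',cv2.resize(s2[box[1]:box[3],box[0]:box[2]],None,fx=5,fy=4.6 if n=='side' else 5,interpolation=cv2.INTER_CUBIC))
```

```text
scene rack ((478.1252746582031, 43.809906005859375), (323.98004150390625, 82.96935272216797), 84.71320343017578) 0.022799544067771516
 cap 459 [120. 124.] [ 545. -600.   60.] [ 715. -524.   95.] [ 630. -562.   77.]
 cap 1034 [ 95. 192.] [ 801. -474.   60.] [ 900. -128.   75.] [ 850. -301.   68.]
 cap 152 [255. 178.] [450. -91.  60.] [484. -54.  87.] [467. -72.  74.]
 cap 164 [271. 193.] [458. -11.  60.] [493.  23.  87.] [475.   6.  74.]
 cap 202 [308. 228.] [471. 146.  61.] [508. 181.  87.] [489. 164.  74.]
 cap 255 [148. 268.] [824.   2.  60.] [885.  75.  67.] [855.  39.  63.]
 cap 132 [453. 372.] [509. 589.  61.] [579. 600.  74.] [544. 594.  67.]
 cap 155 [212. 372.] [875. 320.  60.] [890. 347.  95.] [883. 333.  78.]
 tray [364.38790486 288.52353239] ((474.2201843261719, 346.03729248046875), (192.90328979492188, 140.01712036132812), 0.035966530442237854) [0.00277403 0.00603181 0.02937903]
side rack ((476.4787292480469, 44.20182800292969), (321.8877258300781, 81.52185821533203), 84.32946014404297) 0.02287672423632503
 cap 399 [329.  95.] [ 541. -600.   60.] [ 707. -522.   95.] [ 624
[... 385 characters left out ...]
5.  68.] [853.  40.  64.]
 cap 180 [293. 201.] [448. -90.  61.] [481. -57.  88.] [464. -74.  75.]
 cap 202 [274. 219.] [455. -13.  61.] [488.  22.  87.] [472.   5.  74.]
 cap 199 [ 56. 236.] [849. 310.  61.] [876. 347.  95.] [862. 329.  78.]
 cap 115 [ 38. 250.] [849. 359.  60.] [875. 395.  95.] [862. 377.  78.]
 cap 230 [ 19. 265.] [849. 406.  60.] [872. 443.  95.] [861. 425.  77.]
 cap 247 [230. 262.] [471. 148.  61.] [505. 181.  88.] [488. 165.  75.]
 cap 118 [  3. 278.] [850. 453.  60.] [867. 480.  95.] [858. 467.  77.]
 tray [183.22223938 343.7592278 ] ((471.7480163574219, 346.2508850097656), (189.9918975830078, 138.8351593017578), 0.41910868883132935) [0.002742   0.00528027 0.02963937]
```

View pics/z_scene.png

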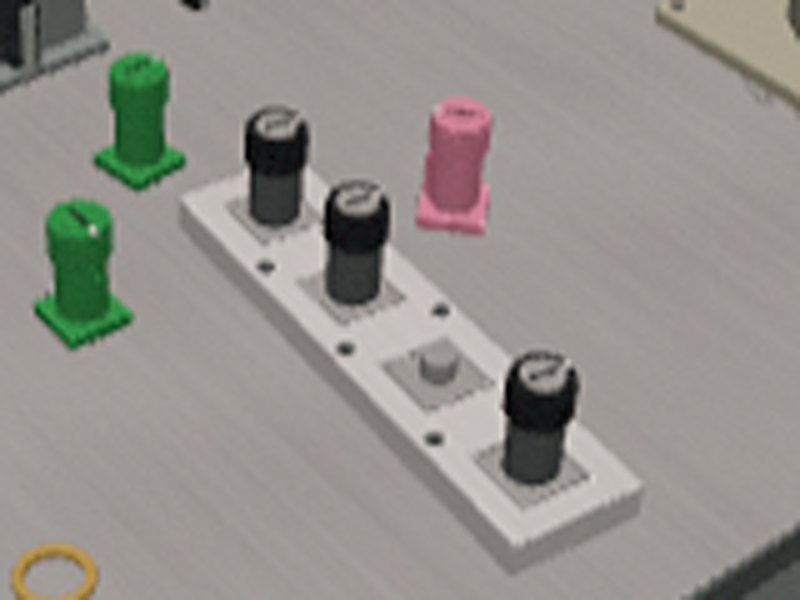

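View pics/z_side.png

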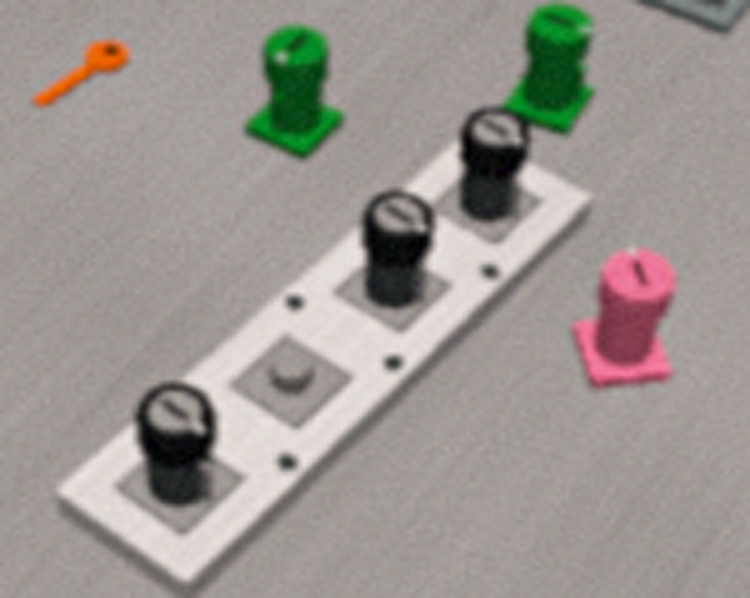

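Run:
```python
from h import *
for n in ['wrist','scene','side']:
    c=snap(n); P=pts(c); Z=P[...,2]; px=c['pixels'].astype(int)
    roi=(P[...,0]>0.42)&(P[...,0]<0.54)&(P[...,1]>-.13)&(P[...,1]<.22)
    m=(roi&(Z>.077)&(Z<.092)).astype(np.uint8)
    k,l,s,ce=cv2.connectedComponentsWithStats(m)
    for i in range(1,k):
        if s[i,4]>30:
            q=P[l==i]; r=ray(c,*ce[i],.083); print(n,s[i,4],ce[i].round(1),(r*1000).round(1),(cv2.minEnclosingCircle((q[:,:2]*1000).astype(np.float32))),np.median(q[:,2]).round(4))
    hsv=cv2.cvtColor(c['pixels'],cv2.COLOR_RGB2HSV)
    for nm,lo,hi in [('green',(50,100,30),(75,255,255)),('pink',(160,80,80),(176,255,255))]:
        m=cv2.inRange(hsv,lo,hi);k,l,s,ce=cv2.connectedComponentsWithStats(m)
        for i in range(1,k):
            if s[i,4]>80:
                q=P[(l==i)]; print(n,nm,ce[i].round(),(q.min(0)*1000).round(),(q.max(0)*1000).round())
```

```text
wrist 1081 [ 90.2 171. ] [474.8   5.9  83. ] ((473.3088073730469, 4.781753063201904), 17.481983184814453) 0.0812
wrist 874 [ 94.2 248.3] [467.1 -72.5  83. ] ((465.1879577636719, -74.52428436279297), 17.495229721069336) 0.0812
wrist green [225. 237.] [ 572. -103.    4.] [625.  76. 372.]
wrist green [160. 300.] [ 494. -198.    3.] [625.  76. 372.]
wrist pink [ 25. 193.] [339. -65.  -3.] [625.  76. 372.]
scene 91 [254.9 175.3] [467.7 -73.1  83. ] ((466.8516845703125, -76.56391906738281), 18.630863189697266) 0.0838
scene 101 [271.  190.5] [475.7   6.3  83. ] ((474.4612121582031, 2.509132146835327), 18.720348358154297) 0.0841
scene 137 [308.  225.5] [491.5 165.4  83. ] ((489.9481506347656, 165.11288452148438), 18.37504005432129) 0.0837
scene green [227. 174.] [ 465. -198.    1.] [ 508. -157.   75.]
scene green [216. 205.] [ 574. -101.    1.] [1086.  692.  789.]
scene pink [291. 183.] [341. -50.   0.] [1086.  692.  789.]
side 127 [293.9 198.8] [463.5 -72.7  83. ] ((463.44708251953125, -75.61685180664062), 19.01302719116211) 0.0836
side 139 [274.5 217.2] [471.5   6.4  83. ] ((471.84356689453125, 5.23423433303833), 17.314043045043945) 0.0841
side 185 [229.9 260.1] [486.8 165.5  83. ] ((487.7964172363281, 164.03298950195312), 17.818592071533203) 0.084
side green [305. 185.] [ 176. -200.   -0.] [504. 549. 803.]
side green [254. 190.] [ 176. -102.    3.] [612. 549. 803.]
side pink [320. 239.] [336. -96.   1.] [399.  -6.  76.]
```

```bash
python3 -m pendant '[[[-4,0.1,-2.5],[0,0,0],80],[[-4,0.1,-2.5],[0,0,0],80],[[-4,0.1,-2.5],[0,0,0],80],[[-3,0.2,-2.5],[0,0,0],80],[[0,0,0],[0,0,0],80]]' 40
cat > st.py <<'E'
from h import *
import sys
o=manip.get_obs(); r=R.from_quat(o['ee_rot']).as_matrix()
print('t',round(o['clock'],2),'pos',(o['position']*1000).round(1),'yaw',np.degrees(np.arctan2(r[1,0],r[0,0])).round(1),'zdir',r[:,2].round(3),'F',o['ft_force'].round(1),'T',o['torque'].round(3),'w',round(o['grip_width'],3),'j7',o['joint_pos'][6].round(2))
if len(sys.argv)>1:
    c=snap('wrist'); im=c['pixels'][:,:,::-1]
    cv2.imwrite('pics/'+sys.argv[1]+'.png',cv2.resize(im[120:340,150:370],None,fx=2.6,fy=2.6,interpolation=cv2.INTER_CUBIC))
E
python3 st.py w1
```

```text
clock: 1.02
position: [0.4704, 0.005, 0.1454]
ee_rot: [1.0, -0.0, 0.001, 0.0]
ft_force: [-0.6, 0.2, 0.4]
grip_width: 0.687
t 1.02 pos [470.4   5.  145.4] yaw -0.0 zdir [ 0.001 -0.    -1.   ] F [-0.6  0.2  0.4] T [-0.023 -0.035  0.028] w 0.687 j7 -0.12
```

View pics/w1.png

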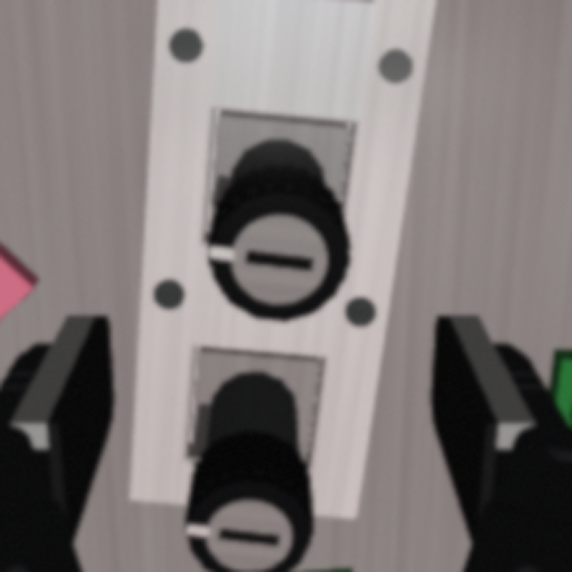

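Wrist view: L2's face is at crop (280,260), centred between the jaws. Its white tick is at (220,253) and points to the robot's side, aligned with the rack, so the cap is near 0. L1's tick at (198,530) points the same way.

```bash
python3 - <<'E'
from h import *
c=snap('wrist')
for u,v in [(280,260),(249,537)]:print((ray(c,150+u/2.6,120+v/2.6,.083)*1000).round(1))
E
python3 -m pendant '[[[0.3,0,-3.9],[0,0,0],80],[[0,0,-3.7],[0,0,0],80],[[0,0,0],[0,0,0],80]]' 40; python3 st.py w2
```

```text
[474.9   4.4  83. ]
[467.  -75.4  83. ]
clock: 1.5
position: [0.4827, 0.0053, 0.0737]
ee_rot: [1.0, -0.0, 0.007, -0.001]
ft_force: [0.6, 0.0, 0.3]
grip_width: 0.684
t 1.5 pos [482.7   5.3  73.7] yaw -0.0 zdir [ 0.014  0.001 -1.   ] F [0.6 0.  0.3] T [ 0.054  0.009 -0.038] w 0.684 j7 -0.13
```

View pics/w2.png

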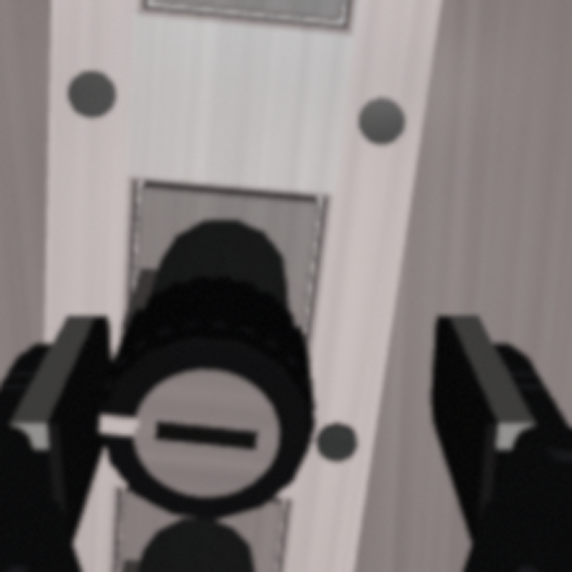

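```bash
python3 -m pendant '[[[-0.6,0,0],[0,0,0],80],[[0,0,0],[0,0,0],80]]' 40; python3 st.py;python3 -c "
from h import *
print(manip.get_obs()['joint_pos'].round(3))"
```

```text
clock: 1.8
position: [0.48, 0.0056, 0.0785]
ee_rot: [1.0, -0.001, 0.011, -0.001]
ft_force: [0.7, 0.2, 0.4]
grip_width: 0.685
t 1.8 pos [480.    5.6  78.5] yaw -0.1 zdir [ 0.022  0.002 -1.   ] F [0.7 0.2 0.4] T [0.008 0.055 0.   ] w 0.685 j7 -0.13
[-0.017  0.182 -0.097  2.034  0.023  0.904 -0.128]
```

```bash
python3 -m pendant '[[[-0.6,0,-0.5],[0,1.3,0],80],[[0,0,0],[0,0,0],80]]' 40; python3 st.py;python3 -c "
from h import *
print(manip.get_obs()['joint_pos'].round(3))"
```

```text
clock: 2.05
position: [0.4743, 0.0056, 0.0746]
ee_rot: [1.0, -0.001, -0.0, -0.001]
ft_force: [-0.2, -0.6, 0.6]
grip_width: 0.684
t 2.05 pos [474.3   5.6  74.6] yaw -0.1 zdir [-0.     0.002 -1.   ] F [-0.2 -0.6  0.6] T [ 0.036  0.007 -0.016] w 0.684 j7 -0.13
[-0.017  0.191 -0.097  2.033  0.021  0.918 -0.126]
```

```bash
python3 -m pendant '[[[0,0,-0.5],[0,0,0],80],[[0,0,0],[0,0,0],150],[[0,0,0],[0,0,0],200],[[0,0,0],[0,0,0],200],[[0,0,0],[0,0,0],200],[[0,0,0],[0,0,0],200]]' 30; python3 st.py
```

```text
clock: 2.8
position: [0.4742, 0.0056, 0.0694]
ee_rot: [1.0, -0.001, -0.0, -0.001]
ft_force: [-0.6, 0.4, 0.5]
grip_width: 0.386
t 2.8 pos [474.2   5.6  69.4] yaw -0.1 zdir [-0.001  0.002 -1.   ] F [-0.6  0.4  0.5] T [ 0.034  0.202 -0.043] w 0.386 j7 -0.13
```

```bash
python3 -m pendant '[[[0,0,0],[0,0,-8],200],[[0,0,0],[0,0,-8],200],[[0,0,0],[0,0,0],200]]' 30; python3 st.py
```

```text
clock: 3.18
position: [0.4747, 0.0058, 0.0694]
ee_rot: [0.99, -0.143, 0.0, -0.001]
ft_force: [-1.1, 0.0, 0.7]
grip_width: 0.388
t 3.17 pos [474.7   5.8  69.4] yaw -16.4 zdir [ 0.001  0.002 -1.   ] F [-1.1  0.   0.7] T [-0.06   0.132  0.022] w 0.388 j7 -0.41
```

```bash
python3 -m pendant '[[[0,0,0],[0,0,-7],200],[[0,0,0],[0,0,-7],200],[[0,0,0],[0,0,0],200],[[0,0,0],[0,0,0],200]]' 30; python3 st.py
```

```text
clock: 3.68
position: [0.4749, 0.0055, 0.0695]
ee_rot: [0.966, -0.258, 0.001, -0.001]
ft_force: [-1.0, -0.2, 1.6]
grip_width: 0.386
t 3.67 pos [474.9   5.5  69.5] yaw -29.9 zdir [ 0.002  0.001 -1.   ] F [-1.  -0.2  1.6] T [-0.191  0.113 -0.036] w 0.386 j7 -0.64
```

```bash
python3 -m pendant '[[[0,0,0],[0,0,0],80],[[0,0,0],[0,0,0],80],[[0,0,0],[0,0,0],80],[[0,0,2],[0,0,0],80],[[0,0,2.5],[0,0,0],80],[[0,0,2.5],[0,0,0],80],[[0,0,0],[0,0,0],80]]' 30; python3 st.py w3
```

```text
clock: 4.55
position: [0.4745, 0.0057, 0.141]
ee_rot: [0.967, -0.255, 0.0, -0.001]
ft_force: [0.2, -0.2, -1.1]
grip_width: 0.687
t 4.55 pos [474.5   5.7 141. ] yaw -29.5 zdir [ 0.001  0.001 -1.   ] F [ 0.2 -0.2 -1.1] T [ 0.013  0.012 -0.032] w 0.687 j7 -0.63
```

View pics/w3.png

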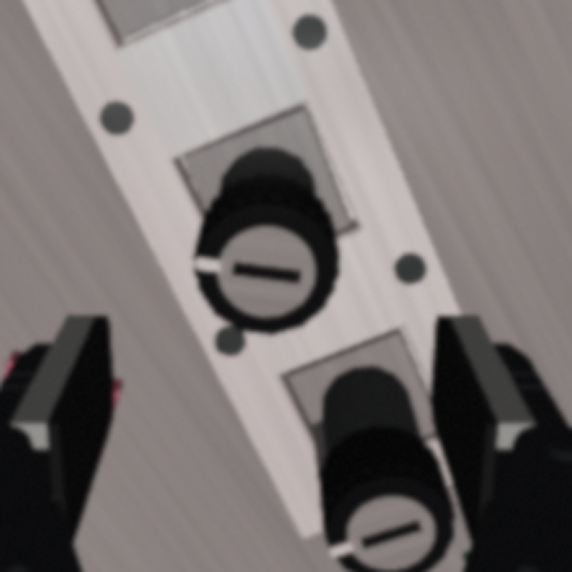

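L2's tick stayed where it was turned: it is still aligned with the jaws, 30° off the rack axis. **L2 is loose.** Next is L1.

```bash
python3 -m pendant '[[[-0.2,-2,0],[0,0,8],80],[[-0.2,-2,0],[0,0,8],80],[[-0.2,-2,0],[0,0,8],80],[[-0.2,-2,0],[0,0,8],80],[[0,0,0],[0,0,0],80]]' 30; python3 st.py w4
```

```text
clock: 5.22
position: [0.4626, -0.0759, 0.1345]
ee_rot: [1.0, 0.031, -0.004, -0.0]
ft_force: [0.4, -0.3, 0.5]
grip_width: 0.685
t 5.22 pos [462.6 -75.9 134.5] yaw 3.5 zdir [-0.009 -0.    -1.   ] F [ 0.4 -0.3  0.5] T [ 0.004 -0.027  0.022] w 0.685 j7 0.13
```

View pics/w4.png

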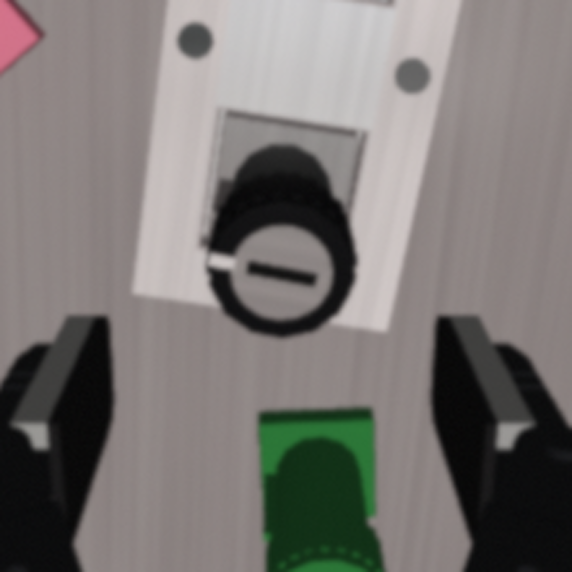

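L1 is at crop (283,271). Its tick at (220,262) is aligned with the rack, and the green look-alike is well below it. I descend in gentle steps.

```bash
python3 - <<'E'
from h import *
c=snap('wrist')
print((ray(c,150+283/2.6,120+271/2.6,.083)*1000).round(1))
E
python3 -m pendant '[[[0.4,0.1,-1.6],[0,-0.5,0],80],[[0,0,-1.6],[0,0,0],80],[[0,0,-1.6],[0,0,0],80],[[0,0,-1.5],[0,0,0],80],[[0,0,0],[0,0,0],80]]' 30; python3 st.py
```

```text
[465.1 -73.   83. ]
clock: 5.95
position: [0.4667, -0.0692, 0.0679]
ee_rot: [1.0, 0.029, -0.001, -0.001]
ft_force: [-1.1, -0.1, -0.4]
grip_width: 0.691
t 5.95 pos [466.7 -69.2  67.9] yaw 3.3 zdir [-0.001  0.002 -1.   ] F [-1.1 -0.1 -0.4] T [-0.047  0.019 -0.01 ] w 0.691 j7 0.11
```

```bash
python3 -m pendant '[[[0,-0.5,0.1],[0,0,0],80],[[0,0,0],[0,0,0],80]]' 30; python3 st.py
```

```text
clock: 6.2
position: [0.4672, -0.0746, 0.0696]
ee_rot: [1.0, 0.029, -0.0, -0.001]
ft_force: [0.1, -0.1, 0.5]
grip_width: 0.69
t 6.2 pos [467.2 -74.6  69.6] yaw 3.3 zdir [-0.     0.002 -1.   ] F [ 0.1 -0.1  0.5] T [ 0.041 -0.023 -0.008] w 0.69 j7 0.12
```

```bash
python3 -m pendant '[[[-0.1,0,0],[0,0,0],150],[[0,0,0],[0,0,0],200],[[0,0,0],[0,0,0],200],[[0,0,0],[0,0,0],200],[[0,0,0],[0,0,0],200],[[0,0,0],[0,0,-8],200],[[0,0,0],[0,0,-8],200],[[0,0,0],[0,0,0],200]]' 30; python3 st.py
```

```text
clock: 7.2
position: [0.466, -0.0749, 0.0703]
ee_rot: [0.994, -0.114, 0.0, -0.0]
ft_force: [-0.9, -0.2, 0.0]
grip_width: 0.386
t 7.2 pos [466.  -74.9  70.3] yaw -13.1 zdir [ 0.     0.001 -1.   ] F [-0.9 -0.2  0. ] T [-0.18   0.113  0.012] w 0.386 j7 -0.16
```

```bash
python3 -m pendant '[[[0,0,0],[0,0,-7],200],[[0,0,0],[0,0,-7],200],[[0,0,0],[0,0,0],200],[[0,0,0],[0,0,0],200]]' 30; python3 st.py
python3 -m pendant '[[[0,0,0],[0,0,0],80],[[0,0,0],[0,0,0],80],[[0,0,0],[0,0,0],80],[[0,0,2],[0,0,0],80],[[0,0,2.5],[0,0,0],80],[[0,0,2.5],[0,0,0],80],[[0,0,0],[0,0,0],80]]' 30; python3 st.py w5
```

```text
clock: 7.7
position: [0.4662, -0.0751, 0.0703]
ee_rot: [0.973, -0.229, 0.0, -0.0]
ft_force: [-1.5, -0.6, 0.4]
grip_width: 0.39
t 7.7 pos [466.2 -75.1  70.3] yaw -26.5 zdir [ 0.001  0.    -1.   ] F [-1.5 -0.6  0.4] T [-0.182  0.204  0.206] w 0.39 j7 -0.39
clock: 8.57
position: [0.4663, -0.0747, 0.1424]
ee_rot: [0.974, -0.226, 0.0, -0.001]
ft_force: [0.1, 0.2, 0.1]
grip_width: 0.688
t 8.57 pos [466.3 -74.7 142.4] yaw -26.2 zdir [ 0.001  0.001 -1.   ] F [0.1 0.2 0.1] T [0.003 0.009 0.021] w 0.688 j7 -0.39
```

View pics/w5.png

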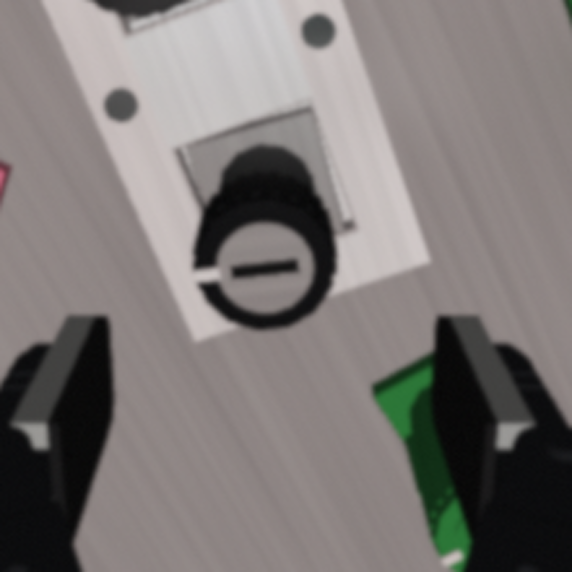

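L1's tick is only part-way between "stayed" and "returned", so I measure the angles properly by casting the tick and face centre onto the z=83 mm plane.

```bash
python3 -m pendant '[[[0,0,0],[0,0,0],80],[[0,0,0],[0,0,0],80],[[0,0,0],[0,0,0],80],[[0,0,0],[0,0,0],80]]' 30
cat > tick.py <<'E'
from h import *
import sys
# args: approx world x,y (m) of cap
X,Y=float(sys.argv[1]),float(sys.argv[2])
c=snap('wrist')
K=np.array(c['K']);Rm=np.array(c['rotation']);o=np.array(c['origin'])
# top-down resample of plane z=.083, 4 px/mm, centre X,Y ; image right=+x, down=-y
N=200;s=4000.
W=[[X-.025,Y+.025],[X+.025,Y+.025],[X+.025,Y-.025],[X-.025,Y-.025]]
src=[]
for x,y in W:
    p=K@(Rm.T@(np.array([x,y,.083])-o)); src.append(p[:2]/p[2])
H=cv2.getPerspectiveTransform(np.float32(src),np.float32([[0,0],[N,0],[N,N],[0,N]]))
t=cv2.warpPerspective(c['pixels'],H,(N,N),flags=cv2.INTER_CUBIC)
g=cv2.cvtColor(t,cv2.COLOR_RGB2GRAY)
cv2.imwrite('pics/'+sys.argv[3]+'.png',cv2.resize(t[:,:,::-1],None,fx=3,fy=3))
# slot: dark elongated blob within 9 mm of the centre
m=np.zeros_like(g);cv2.circle(m,(N//2,N//2),46,255,-1)
d=((g<80)&(m>0)).astype(np.uint8)
k,l,st,ce=cv2.connectedComponentsWithStats(d)
for i in range(1,k):
    if 100<st[i,4]<1500:
        pt=np.column_stack(np.nonzero(l==i))[:,::-1].astype(np.float32)
        r=cv2.fitLine(pt,cv2.DIST_L2,0,.01,.01).ravel()
        print('slot area',st[i,4],'c',(X*1000-25+ce[i][0]/4).round(1),(Y*1000+25-ce[i][1]/4).round(1),'angle ccw deg',(np.degrees(np.arctan2(-r[1],r[0]))+90)%180-90)
E
python3 tick.py 0.466 -0.074 t5
```

```text
clock: 9.12
position: [0.4643, -0.0745, 0.1387]
ee_rot: [0.974, -0.226, -0.002, 0.0]
ft_force: [-0.6, -0.9, -0.4]
grip_width: 0.685
slot area 502 c 473.7 -70.7 angle ccw deg -66.545395
slot area 725 c 464.6 -74.7 angle ccw deg -19.268272
```

View pics/t5.png

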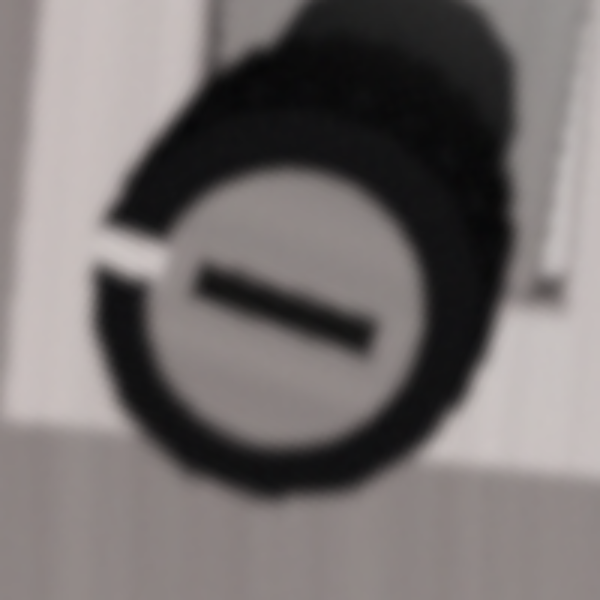

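L1's slot is at −19° against the rack's −5.5°, so it is about 14° off. A few degrees of that is the foot's slack in the pocket. L2 stayed the full 30°. The torque while twisted was +0.21 N·m for L1 against about 0 for L2. **L1 is sound.** Next is L3.

```bash
python3 -m pendant '[[[0.4,4,0.5],[0,0,6],80],[[0.4,4,0],[0,0,6],80],[[0.4,4,0],[0,0,6],80],[[0.4,4,0],[0,0,6],80],[[0.4,4,0],[0,0,6],80],[[0.4,3.5,0],[0,0,0],80],[[0,0,0],[0,0,0],80]]' 30; python3 st.py w6; python3 tick.py .489 .1645 t6
```

```text
clock: 10.05
position: [0.4881, 0.1676, 0.1439]
ee_rot: [0.999, 0.041, -0.002, 0.0]
ft_force: [0.5, 0.4, 0.1]
grip_width: 0.688
t 10.05 pos [488.1 167.6 143.9] yaw 4.7 zdir [-0.003 -0.001 -1.   ] F [0.5 0.4 0.1] T [-0.033  0.016  0.06 ] w 0.688 j7 -0.37
slot area 332 c 497.5 165.2 angle ccw deg -86.90113
slot area 782 c 488.1 164.3 angle ccw deg -8.308243
```

View pics/w6.png

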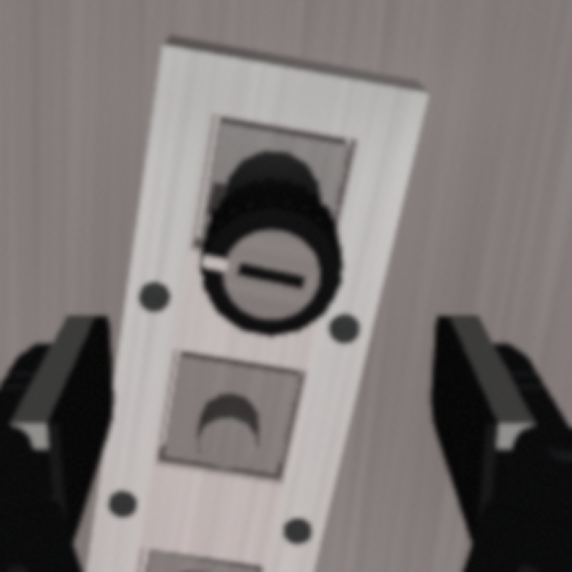

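L3 is at crop (271,272), with the plug's stub below it. Its slot baseline is −8.3° and its centre is (488,164).

```bash
python3 -m pendant '[[[0,-0.3,-1.6],[0,0,0],80],[[0,0,-1.6],[0,0,0],80],[[0,0,-1.6],[0,0,0],80],[[0,0,-1.4],[0,0,0],80],[[0,0,-1],[0,0,0],80],[[0,0,0],[0,0,0],80]]' 30; python3 st.py
```

```text
clock: 10.9
position: [0.4875, 0.1573, 0.0652]
ee_rot: [0.999, 0.037, -0.003, 0.002]
ft_force: [0.6, -0.3, -0.2]
grip_width: 0.688
t 10.9 pos [487.5 157.3  65.2] yaw 4.2 zdir [-0.006 -0.004 -1.   ] F [ 0.6 -0.3 -0.2] T [ 0.028 -0.055  0.052] w 0.688 j7 -0.38
```

```bash
python3 -m pendant '[[[0.1,0.7,0.4],[0.2,-0.3,0],80],[[0,0,0],[0,0,0],80]]' 30; python3 st.py
```

```text
clock: 11.15
position: [0.4892, 0.1654, 0.0703]
ee_rot: [0.999, 0.037, 0.0, -0.0]
ft_force: [-0.8, -0.2, -0.6]
grip_width: 0.684
t 11.15 pos [489.2 165.4  70.3] yaw 4.2 zdir [ 0.001  0.    -1.   ] F [-0.8 -0.2 -0.6] T [-0.017  0.013 -0.029] w 0.684 j7 -0.39
```

```bash
python3 -m pendant '[[[0,-0.1,0],[0,0,0],150],[[0,0,0],[0,0,0],200],[[0,0,0],[0,0,0],200],[[0,0,0],[0,0,0],200],[[0,0,0],[0,0,0],200],[[0,0,0],[0,0,-8],200],[[0,0,0],[0,0,-8],200],[[0,0,0],[0,0,0],200]]' 30; python3 st.py
```

```text
clock: 12.15
position: [0.4896, 0.1644, 0.071]
ee_rot: [0.994, -0.106, 0.001, -0.0]
ft_force: [-0.0, -0.7, 0.7]
grip_width: 0.389
t 12.15 pos [489.6 164.4  71. ] yaw -12.1 zdir [ 0.002  0.    -1.   ] F [-0.  -0.7  0.7] T [-0.074  0.071 -0.015] w 0.389 j7 -0.66
```

```bash
python3 -m pendant '[[[0,0,0],[0,0,-7],200],[[0,0,0],[0,0,-7],200],[[0,0,0],[0,0,0],200],[[0,0,0],[0,0,0],200]]' 30; python3 st.py
python3 -m pendant '[[[0,0,0],[0,0,0],80],[[0,0,0],[0,0,0],80],[[0,0,0],[0,0,0],80],[[0,0,2],[0,0,0],80],[[0,0,2.5],[0,0,0],80],[[0,0,2.5],[0,0,0],80],[[0,0,0],[0,0,0],80]]' 30; python3 st.py w7;python3 tick.py .489 .1645 t7
```

```text
clock: 12.65
position: [0.4897, 0.1642, 0.071]
ee_rot: [0.975, -0.222, 0.001, 0.0]
ft_force: [-0.9, -0.2, 0.9]
grip_width: 0.39
t 12.65 pos [489.7 164.2  71. ] yaw -25.6 zdir [ 0.002 -0.001 -1.   ] F [-0.9 -0.2  0.9] T [-0.133  0.118 -0.007] w 0.39 j7 -0.89
clock: 13.52
position: [0.4896, 0.1641, 0.1428]
ee_rot: [0.976, -0.219, 0.001, 0.0]
ft_force: [-0.2, 0.5, 0.2]
grip_width: 0.692
t 13.53 pos [489.6 164.1 142.8] yaw -25.3 zdir [ 0.002 -0.001 -1.   ] F [-0.2  0.5  0.2] T [ 0.055 -0.026 -0.041] w 0.692 j7 -0.87
slot area 146 c 498.1 166.5 angle ccw deg -78.15561
slot area 756 c 488.6 164.3 angle ccw deg -38.20767
```

View pics/w7.png

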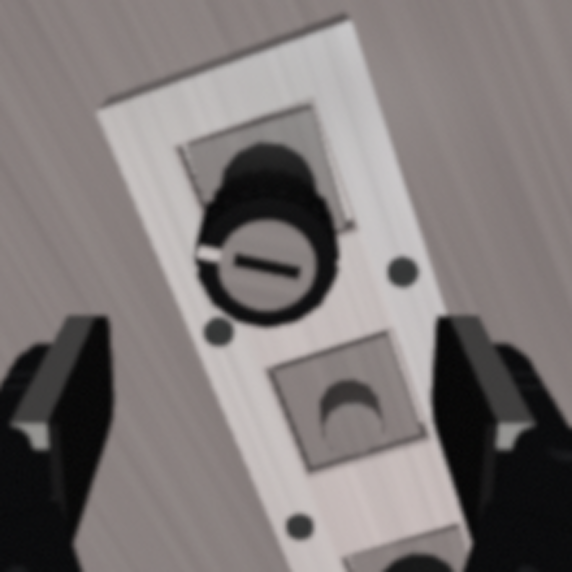

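L3's slot went from −8.3° to −38.2° and stayed there. **L3 is loose.** L2 and L3 go to the tray, L3 first.

```bash
python3 -m pendant '[[[0,0,-1.8],[0,0,0],80],[[0,0,-1.8],[0,0,0],80],[[0,0,-1.8],[0,0,0],80],[[0,0,-1],[0,0,0],80],[[0,0,0],[0,0,0],80]]' 30; python3 st.py
```

```text
clock: 14.25
position: [0.4857, 0.1626, 0.0703]
ee_rot: [0.976, -0.218, -0.003, 0.003]
ft_force: [0.6, -0.1, 0.4]
grip_width: 0.684
t 14.25 pos [485.7 162.6  70.3] yaw -25.2 zdir [-0.007 -0.004 -1.   ] F [ 0.6 -0.1  0.4] T [ 0.009 -0.026 -0.022] w 0.684 j7 -0.88
```

```bash
python3 -m pendant '[[[0.3,0.2,-0.2],[0.2,-0.4,0],80],[[0,0,0],[0,0,0],80],[[0,0,0],[0,0,0],150],[[0,0,0],[0,0,0],200],[[0,0,0],[0,0,0],200],[[0,0,0],[0,0,0],200],[[0,0,0],[0,0,0],200]]' 45; python3 st.py
```

```text
clock: 15.12
position: [0.4897, 0.1652, 0.0697]
ee_rot: [0.976, -0.218, 0.001, -0.0]
ft_force: [-0.7, -0.2, -1.1]
grip_width: 0.385
t 15.12 pos [489.7 165.2  69.7] yaw -25.2 zdir [ 0.002  0.    -1.   ] F [-0.7 -0.2 -1.1] T [ 0.035 -0.019  0.034] w 0.385 j7 -0.88
```

```bash
python3 -m pendant '[[[0,0,1],[0,0,0],200],[[0,0,1.5],[0,0,0],200],[[0,0,2],[0,0,0],200],[[0,0,1.5],[0,0,0],200],[[0,0,0],[0,0,0],200]]' 45; python3 st.py w8
```

```text
clock: 15.75
position: [0.4899, 0.1651, 0.1346]
ee_rot: [0.976, -0.218, 0.002, -0.001]
ft_force: [0.1, -0.2, -3.2]
grip_width: 0.39
t 15.75 pos [489.9 165.1 134.6] yaw -25.2 zdir [ 0.004  0.001 -1.   ] F [ 0.1 -0.2 -3.2] T [ 0.036 -0.001  0.017] w 0.39 j7 -0.87
```

View pics/w8.png

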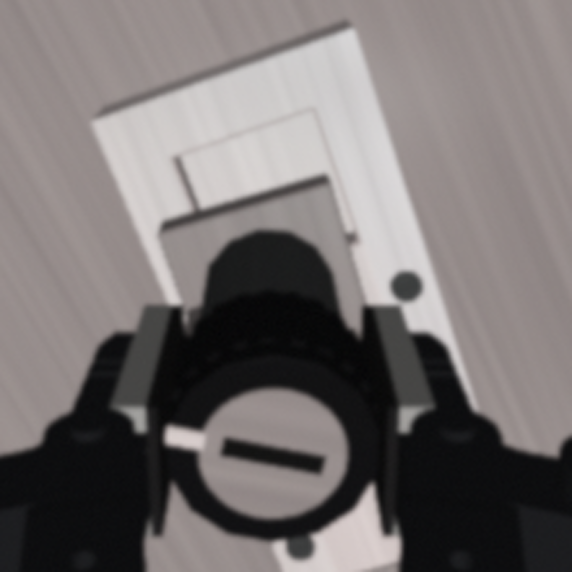

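L3 hangs in the jaws with its foot clear of the pocket, and the weight reads −3.2 N. I carry it to the tray's near half at about (0.428, 0.346).

```bash
python3 -m pendant '[[[-1.2,3.6,0],[0,0,0],200],[[-1.2,3.6,0],[0,0,0],200],[[-1.2,3.6,0],[0,0,0],200],[[-1.2,3.6,0],[0,0,0],200],[[-1.2,3.4,0],[0,0,0],200],[[0,0,0],[0,0,0],200]]' 45; python3 st.py
```

```text
clock: 16.55
position: [0.425, 0.346, 0.1293]
ee_rot: [0.976, -0.22, -0.001, 0.002]
ft_force: [-0.4, -1.2, -2.4]
grip_width: 0.384
t 16.55 pos [425.  346.  129.3] yaw -25.4 zdir [-0.003 -0.003 -1.   ] F [-0.4 -1.2 -2.4] T [-0.052 -0.09   0.038] w 0.384 j7 -1.26
```

```bash
python3 -m pendant '[[[0.2,0,-1.5],[0.2,-0.2,0],200],[[0,0,-1.5],[0,0,0],200],[[0,0,-1.5],[0,0,0],200],[[0,0,-1],[0,0,0],200],[[0,0,0],[0,0,0],200]]' 45; python3 st.py
```

```text
clock: 17.18
position: [0.4275, 0.3418, 0.0676]
ee_rot: [0.975, -0.221, -0.001, 0.002]
ft_force: [-0.2, -0.3, -1.8]
grip_width: 0.383
t 17.18 pos [427.5 341.8  67.6] yaw -25.6 zdir [-0.002 -0.004 -1.   ] F [-0.2 -0.3 -1.8] T [-0.012 -0.006 -0.025] w 0.383 j7 -1.27
```

```bash
python3 -m pendant '[[[0,0.2,-0.3],[0.2,-0.1,0],200],[[0,0,0],[0,0,0],200],[[0,0,-0.2],[0,0,0],200],[[0,0,0],[0,0,0],200]]' 45; python3 st.py
```

```text
clock: 17.68
position: [0.4282, 0.3446, 0.0636]
ee_rot: [0.975, -0.221, 0.0, -0.001]
ft_force: [-0.6, 0.2, -2.4]
grip_width: 0.383
t 17.68 pos [428.2 344.6  63.6] yaw -25.6 zdir [ 0.001  0.002 -1.   ] F [-0.6  0.2 -2.4] T [ 0.012 -0.008  0.033] w 0.383 j7 -1.28
```

```bash
python3 -m pendant '[[[0,0,-0.15],[0,0,0],200],[[0,0,0],[0,0,0],200]]' 45; python3 st.py
```

```text
clock: 17.92
position: [0.4283, 0.3447, 0.0623]
ee_rot: [0.975, -0.221, 0.001, -0.001]
ft_force: [-0.5, 0.8, -2.2]
grip_width: 0.387
t 17.93 pos [428.3 344.7  62.3] yaw -25.6 zdir [ 0.002  0.002 -1.   ] F [-0.5  0.8 -2.2] T [-0.069 -0.002 -0.037] w 0.387 j7 -1.28
```

```bash
python3 -m pendant '[[[0,0,-0.1],[0,0,0],200],[[0,0,0],[0,0,0],200]]' 45; python3 st.py w9
```

```text
clock: 18.18
position: [0.4285, 0.345, 0.0617]
ee_rot: [0.975, -0.221, 0.001, -0.001]
ft_force: [-0.7, -0.4, -0.1]
grip_width: 0.389
t 18.18 pos [428.5 345.   61.7] yaw -25.6 zdir [ 0.002  0.002 -1.   ] F [-0.7 -0.4 -0.1] T [-0.118  0.114 -0.021] w 0.389 j7 -1.28
```

View pics/w9.png

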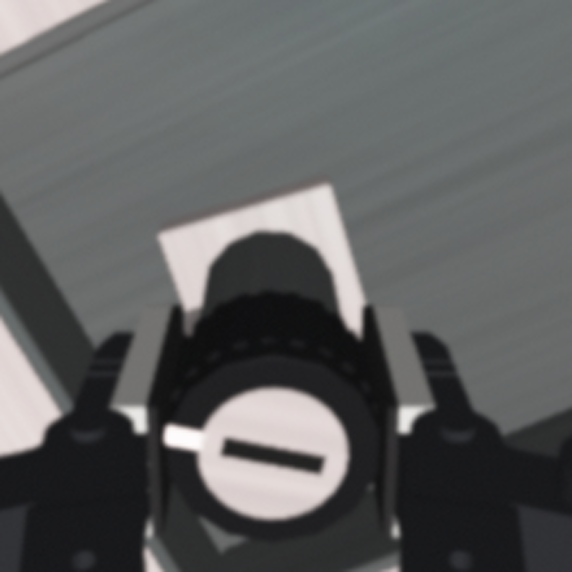

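The weight is off the gripper (F≈0 at the expected height of 61.7 mm) and the foot is flat inside the tray. I release and rise.

```bash
python3 -m pendant '[[[0,0,0],[0,0,0],150],[[0,0,0],[0,0,0],80],[[0,0,0],[0,0,0],80],[[0,0,0],[0,0,0],80],[[0,0,2],[0,0,0],80],[[0,0,2.5],[0,0,0],80],[[0,0,3],[0,0,0],80],[[0,0,1],[0,0,0],80],[[0,0,0],[0,0,0],80]]' 45; python3 st.py w10
```

```text
clock: 19.35
position: [0.4282, 0.3446, 0.1482]
ee_rot: [0.975, -0.222, 0.001, -0.001]
ft_force: [0.3, -0.0, 0.4]
grip_width: 0.687
t 19.35 pos [428.2 344.6 148.2] yaw -25.6 zdir [ 0.002  0.002 -1.   ] F [ 0.3 -0.   0.4] T [-0.032  0.001  0.022] w 0.687 j7 -1.26
```

```bash
python3 -m pendant '[[[0.5,-4,0],[0,0,0],80],[[0.5,-5,0],[0,0,0],80],[[0.5,-5,0],[0,0,0],80],[[0.5,-5,0],[0,0,0],80],[[0.5,-5,0],[0,0,0],80],[[0.5,-5,0],[0,0,0],80],[[0.5,-4,0],[0,0,0],80],[[0,0,0],[0,0,0],80]]' 45; python3 st.py w11; python3 tick.py .474 .005 t11
```

```text
clock: 20.4
position: [0.4572, 0.0027, 0.1378]
ee_rot: [0.975, -0.221, -0.005, 0.003]
ft_force: [-0.6, 1.4, -0.1]
grip_width: 0.681
t 20.4 pos [457.2   2.7 137.8] yaw -25.5 zdir [-0.011 -0.003 -1.   ] F [-0.6  1.4 -0.1] T [ 0.04  -0.022  0.001] w 0.681 j7 -0.55
slot area 479 c 481.6 1.4 angle ccw deg 64.49191
slot area 772 c 472.8 5.4 angle ccw deg -37.315956
```

View pics/w10.png

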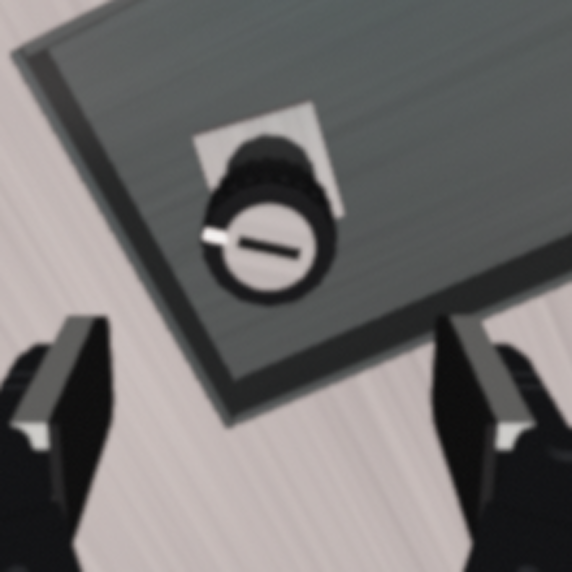

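View pics/w11.png

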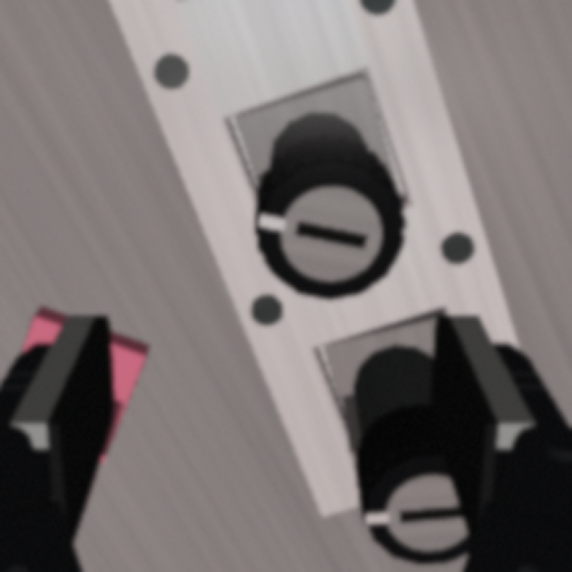

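L3 stands upright inside the tray at crop (268,245). L2's slot is still at −37°, so it is loose, while L1's went most of the way back. Now I fetch L2.

```bash
python3 -m pendant '[[[1.7,0.3,0],[0.2,-0.6,0],80],[[0,0,0],[0,0,0],80],[[0,0,-1.8],[0,0,0],80],[[0,0,-1.8],[0,0,0],80],[[0,0,-1.6],[0,0,0],80],[[0,0,-1],[0,0,0],80],[[0,0,0],[0,0,0],80]]' 45; python3 st.py
```

```text
clock: 21.38
position: [0.4759, 0.0149, 0.073]
ee_rot: [0.977, -0.214, -0.001, -0.001]
ft_force: [-0.4, -0.9, 0.1]
grip_width: 0.686
t 21.38 pos [475.9  14.9  73. ] yaw -24.8 zdir [-0.001  0.003 -1.   ] F [-0.4 -0.9  0.1] T [-0.018  0.022 -0.011] w 0.686 j7 -0.55
```

```bash
python3 -m pendant '[[[-0.1,-0.9,-0.3],[-0.2,0,0],80],[[0,0,0],[0,0,0],80]]' 45; python3 st.py
```

```text
clock: 21.62
position: [0.4753, 0.0052, 0.0705]
ee_rot: [0.977, -0.214, 0.0, 0.0]
ft_force: [-0.2, 0.1, -0.2]
grip_width: 0.687
t 21.62 pos [475.3   5.2  70.5] yaw -24.8 zdir [ 0.    -0.001 -1.   ] F [-0.2  0.1 -0.2] T [-0.021 -0.003 -0.002] w 0.687 j7 -0.53
```

```bash
python3 -m pendant '[[[-0.1,0,-0.1],[0,0,0],120],[[0,0,0],[0,0,0],160],[[0,0,0],[0,0,0],200],[[0,0,0],[0,0,0],200],[[0,0,0],[0,0,0],200]]' 45; python3 st.py
python3 -m pendant '[[[0,0,1],[0,0,0],200],[[0,0,1.5],[0,0,0],200],[[0,0,2],[0,0,0],200],[[0,0,2],[0,0,0],200],[[0,0,1.5],[0,0,0],200],[[0,0,0],[0,0,0],200]]' 45; python3 st.py
```

```text
clock: 22.25
position: [0.4744, 0.0051, 0.0701]
ee_rot: [0.977, -0.215, 0.001, 0.0]
ft_force: [0.3, -0.3, -0.8]
grip_width: 0.386
t 22.25 pos [474.4   5.1  70.1] yaw -24.8 zdir [ 0.001 -0.001 -1.   ] F [ 0.3 -0.3 -0.8] T [-0.071  0.017  0.048] w 0.386 j7 -0.53
clock: 23.0
position: [0.4747, 0.0053, 0.1566]
ee_rot: [0.977, -0.215, 0.002, -0.0]
ft_force: [-0.3, 0.2, -2.7]
grip_width: 0.384
t 23.0 pos [474.7   5.3 156.6] yaw -24.8 zdir [ 0.003 -0.    -1.   ] F [-0.3  0.2 -2.7] T [-0.014 -0.019 -0.028] w 0.384 j7 -0.54
```

```bash
python3 -m pendant '[[[0.6,4.5,0],[0,0,0],200],[[0.6,5,0],[0,0,0],200],[[0.6,5,0],[0,0,0],200],[[0.6,5,0],[0,0,0],200],[[0.6,5,0],[0,0,0],200],[[0.6,5,0],[0,0,0],200],[[0.7,4.5,0],[0,0,0],200],[[0,0,0],[0,0,0],200]]' 45; python3 st.py w12
```

```text
clock: 24.0
position: [0.5145, 0.3544, 0.1509]
ee_rot: [0.976, -0.217, -0.001, 0.002]
ft_force: [-0.3, 0.5, -2.8]
grip_width: 0.387
t 24.0 pos [514.5 354.4 150.9] yaw -25.0 zdir [-0.003 -0.003 -1.   ] F [-0.3  0.5 -2.8] T [ 0.012  0.032 -0.012] w 0.387 j7 -1.16
```

View pics/w12.png

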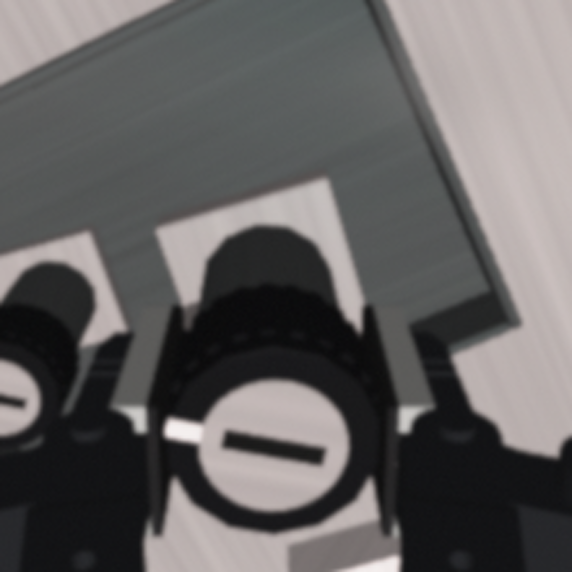

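L2 is over the far half of the tray, with L3 about 86 mm to the left. I lower in steps.

```bash
python3 -m pendant '[[[0.8,-0.8,-1.5],[0.2,-0.2,0],200],[[0,0,-1.5],[0,0,0],200],[[0,0,-1.5],[0,0,0],200],[[0,0,0],[0,0,0],200]]' 45; python3 st.py
```

```text
clock: 24.55
position: [0.5238, 0.3384, 0.1005]
ee_rot: [0.975, -0.22, -0.0, 0.002]
ft_force: [-0.4, 0.2, -1.5]
grip_width: 0.387
t 24.55 pos [523.8 338.4 100.5] yaw -25.4 zdir [-0.002 -0.004 -1.   ] F [-0.4  0.2 -1.5] T [-0.002  0.02  -0.019] w 0.387 j7 -1.15
```

```bash
python3 -m pendant '[[[0,0.8,-1],[0.2,-0.1,0],200],[[0,0,-1],[0,0,0],200],[[0,0,-0.8],[0,0,0],200],[[0,0,0],[0,0,0],200]]' 45; python3 st.py
```

```text
clock: 25.05
position: [0.5237, 0.3477, 0.071]
ee_rot: [0.976, -0.22, 0.0, -0.0]
ft_force: [-0.4, 0.5, -1.8]
grip_width: 0.378
t 25.05 pos [523.7 347.7  71. ] yaw -25.4 zdir [ 0.  0. -1.] F [-0.4  0.5 -1.8] T [0.047 0.022 0.046] w 0.378 j7 -1.16
```

```bash
python3 -m pendant '[[[0,0,-0.5],[0,0,0],200],[[0,0,0],[0,0,0],200],[[0,0,-0.2],[0,0,0],200],[[0,0,0],[0,0,0],200]]' 45; python3 st.py
```

```text
clock: 25.55
position: [0.5243, 0.3478, 0.0644]
ee_rot: [0.976, -0.22, 0.001, -0.001]
ft_force: [0.3, -1.0, -1.7]
grip_width: 0.384
t 25.55 pos [524.3 347.8  64.4] yaw -25.4 zdir [ 0.002  0.001 -1.   ] F [ 0.3 -1.  -1.7] T [-0.01   0.043  0.006] w 0.384 j7 -1.16
```

```bash
python3 -m pendant '[[[0,0,-0.15],[0,0,0],200],[[0,0,0],[0,0,0],200],[[0,0,-0.1],[0,0,0],200],[[0,0,0],[0,0,0],200]]' 45; python3 st.py w13
```

```text
clock: 26.05
position: [0.5245, 0.348, 0.0622]
ee_rot: [0.976, -0.22, 0.001, -0.001]
ft_force: [-0.9, 0.9, -0.8]
grip_width: 0.382
t 26.05 pos [524.5 348.   62.2] yaw -25.4 zdir [ 0.002  0.001 -1.   ] F [-0.9  0.9 -0.8] T [ 0.029 -0.    -0.036] w 0.382 j7 -1.16
```

View pics/w13.png

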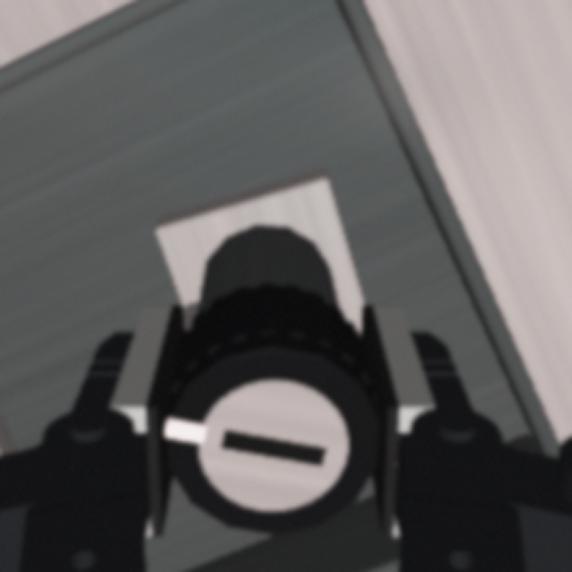

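```bash
python3 -m pendant '[[[0,0,-0.05],[0,0,0],200],[[0,0,0],[0,0,0],150],[[0,0,0],[0,0,0],90],[[0,0,0],[0,0,0],90],[[0,0,0],[0,0,0],90],[[0,0,2],[0,0,0],90],[[0,0,2.5],[0,0,0],90],[[0,0,3],[0,0,0],90],[[0,0,4],[0,0,0],90],[[0,-4,3],[0,0,0],90],[[0,-5,0],[0,0,0],90],[[0,0,0],[0,0,0],90]]' 45; python3 st.py
python3 - <<'E'
from h import *
for n in ['scene','side','wrist']:
    c=snap(n,n+'9'); P=pts(c);Z=P[...,2]
    roi=(P[...,0]>0.37)&(P[...,0]<0.59)&(P[...,1]>-.13)&(P[...,1]<.42)
    m=(roi&(Z>.069)&(Z<.092)).astype(np.uint8);k,l,s,ce=cv2.connectedComponentsWithStats(m)
    for i in range(1,k):
        if s[i,4]>30:
            q=P[l==i];print(n,s[i,4],ce[i].round(),(np.median(q,0)*1000).round(1),(q.max(0)*1000).round()[2])
E
```

```text
clock: 27.6
position: [0.5253, 0.2566, 0.222]
ee_rot: [0.976, -0.219, 0.004, -0.004]
ft_force: [-0.6, 0.2, -0.8]
grip_width: 0.648
t 27.6 pos [525.3 256.6 222. ] yaw -25.3 zdir [ 0.01   0.006 -1.   ] F [-0.6  0.2 -0.8] T [0.012 0.012 0.052] w 0.648 j7 -1.0
scene 122 [255. 177.] [470.4 -70.5  82.7] 89.0
scene 162 [383. 261.] [431.6 345.2  75.8] 79.0
scene 189 [355. 282.] [526.9 349.4  75.5] 80.0
side 46 [256. 181.] [583.3 -81.6  72.4] 75.0
side 160 [294. 200.] [462.9 -69.2  83.7] 87.0
side 254 [160. 319.] [520.9 349.5  75.9] 79.0
side 279 [199. 344.] [425.7 344.9  75.7] 80.0
wrist 1440 [206.  90.] [523.5 348.3  73.3] 76.0
wrist 1304 [108. 145.] [428.5 343.9  73.3] 76.0
```

View pics/scene9.png

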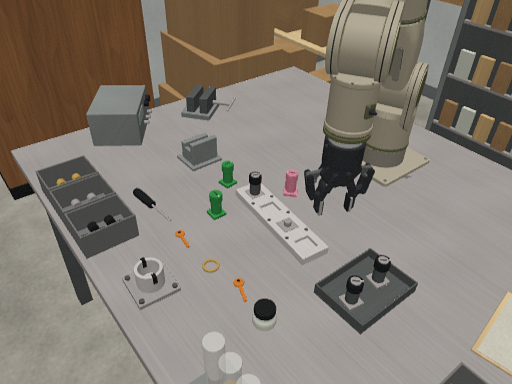

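View pics/side9.png

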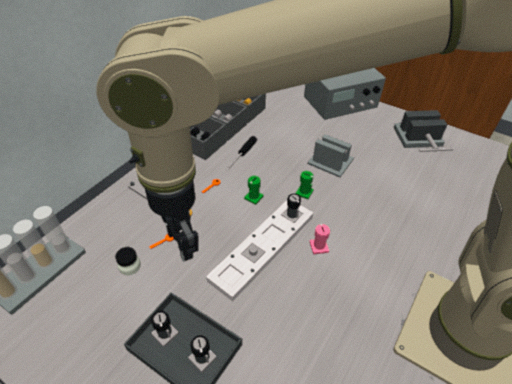

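View pics/wrist9.png

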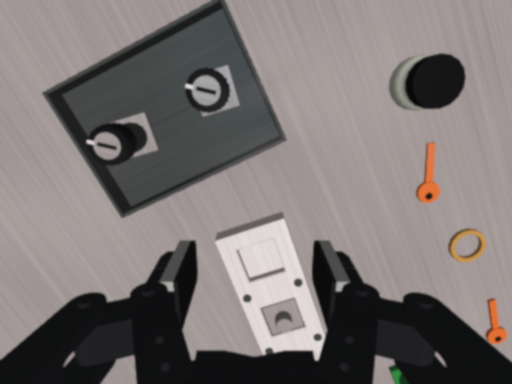

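Two locks stand upright in the tray (scene (355,290) and (382,270), tops at about 75 mm). L1 is still in its pocket at (255,183), and the plug, blanks, ring and coloured look-alikes are where they were. The gripper is clear, so I hand in.

```bash
python3 -c "
from workcell import manip
print(manip.hand_in())"
```

```text
the job is handed in; nothing more can be done
None
```

I twisted all three caps about 30° clockwise in their pockets. The two loose locks now stand upright in the rework tray, and the sound one is still in its pocket. I handed the job in at about 28 s.

| Lock (rack y) | Cap after release | Torque while held twisted | Verdict |
|---|---|---|---|
| L2 (−40 mm) | slot still at −37°, the full twist away from the rack's −5.5° | about 0 N·m | loose, in the tray |
| L3 (+120 mm) | slot went from −8° to −38° and stayed | about 0 N·m | loose, in the tray |
| L1 (−120 mm) | slot returned to −19° | about 0.21 N·m | sound, left in its pocket |

- **Last check:** the final pictures show both loose locks upright on the tray floor. Their tops are at about 75 mm, which matches 71 mm plus the 4 mm floor. Everything else looked unmoved by eye, and the gripper was clear.
- **One reading did not match:** L1's cap rested about 14° off the rack axis, not the 9° expected of a sound cap. I put the difference down to the foot turning in the pocket's slack, but did not measure the foot. The spring torque and the partial return still point to sound.
- **Drift on the move:** the arm drifted up to 10 mm on some descents, and I corrected it before each grip and each release.

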